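# Try the new lock on the control enclosure

### The job

Try the lock we just fitted on the control enclosure: take the key with the straight T-bar handle from the key stand, push it fully into the lock, turn it clockwise (seen from above) to its stop, turn the lock fully back home and pull the key out. Then stand the key upright, fully down, in the pocket it came from and let go; leave the ring-handled key alone.

Things in the scene. Friction and masses are not known exactly. Their poses are not given: they have to be found in the camera images.
- t_key: Steel key, 70 g, upright in a slot (8 x 19.5 mm, 26 deep, beveled) of a fixed black stand 60 x 150 x 32 high. Origin: on its axis, underside of its 28 mm collar, resting on the stand's top (z 32 mm). z up, y along the handle bar (48 long, 10 thick in x, z 28 to 54 mm). 13 mm neck from collar to bar. Flat blade below: 20 long, 5 (x) by 16 (y). Same after a half turn about z.
- keyhole (a point): Centre of the lock's slot at its face, 86 mm up, on the door of a fixed grey box 160 x 240 lying on its back. Round insert 39 mm wide, slot 7.4 x 18.4, 23 deep, 3 mm bevel. Fixed to the box: z up, y along the slot when home. Key y goes along this y, either way round; fully in, its collar lies on the face and its origin meets this point. Buttons from 99 mm to +y, up to 32 mm high.
- lock (a joint): Turn of the slotted insert, rad: 0 = home (start, a stop), growing clockwise seen from above to a stop at 1.2 (69 deg). Upright axis through the keyhole point, friction 0.05 N m, no spring, stays where left. The key has about 9 degrees of play in the slot each way: turn it that much further than the lock, going and coming back; a few degrees more against a stop do no harm.
- ring_key: The other key, to be left standing in the stand's other slot, 80 mm from the T-bar key along y (either slot may hold either key). Steel, 60 g, same collar and neck, but the handle is an upright round ring 38 mm across and 9 mm thick, up to 65 mm above its origin. Origin on its axis at the collar's underside, z up.

How it is judged:
On the way, in this order (a step that is already met when the one before it is completed fails the run):
1. the T-bar key is fully in the lock, which is still home (horizontal distance between t_key and keyhole below 0.006 m and z of t_key in the frame of keyhole below 0.005 m and angle between t_key's own z axis and vertical below 0.17 rad and value of joint lock below 0.17 rad), for 0.1 s.
2. the key, still in, has turned the lock clockwise to its stop (horizontal distance between t_key and keyhole below 0.006 m and z of t_key in the frame of keyhole below 0.005 m and angle between t_key's own z axis and vertical below 0.17 rad and value of joint lock above 1.03 rad), for 0.1 s.
3. the key, still in, has turned the lock back home (all of step 1), for 0.1 s.
4. the key is pulled straight out of the lock (z of t_key in the frame of keyhole above 0.025 m and value of joint lock below 0.17 rad), for 0.1 s.
At the end, for the whole second after the job is handed in: The T-bar key stands at rest in its own pocket: within 10 mm of its start, collar within 5 mm of the stand's top, upright within 7 degrees; the lock is home (below 0.17 rad); the ring-handled key stands within 15 mm of its start, upright within 10 degrees (distance of t_key from where it was at the start of the episode below 0.01 m and height (world z) of t_key below 0.037 m and angle between t_key's own z axis and vertical below 0.12 rad and linear speed of t_key below 0.02 m/s and value of joint lock below 0.17 rad and distance of ring_key from where it was at the start of the episode below 0.015 m and angle between ring_key's own z axis and vertical below 0.17 rad); the robot touches nothing.
It fails at once if the ring-handled key is pulled up or knocked away from its place (more than 20 mm) (distance of ring_key from where it was at the start of the episode above 0.02 m).
It also fails if it takes over 64 s, if anything falls off the work surface, if the arm or the gripper's body presses on something with over 40 N, if the wrist force passes 120 N, or if a joint passes its speed limit or range.

### The arm

A 6-joint arm with a two-finger parallel gripper is mounted at the origin on the work surface. World frame = base frame: x ahead of the robot, y to its left, z up, the work surface at z = 0. Lengths are in m, angles in rad, forces in N, time in s.
With the tool pointing down it reaches from about 0.25 to 0.85 m from the base axis. Payload 12.5 kg.
Tool frame: the origin (TCP) lies at the very end of the fingers, on their centre line; the grasp point (between the pads) lies 19 mm behind it; z points along the fingers, y is the line along which they close (so a half turn about z gives the same grasp; the last joint's range is limited). The gripper opens to 93 mm and grips with 3 to 60 N. Pads are 15 mm wide; open, the fingers measure 128 mm over their backs; the gripper's body (75 mm by 188 mm) begins 65 mm behind the grasp point.
Start: joints at [1.258, 0.351, 1.652, -0, 1.139, -0.085], TCP at [0.124, 0.536, 0.193] pointing down, gripper open.
Joint ranges: [-2.75, 2.75], [-0.79, 2.1], [0.01, 2.65], [-1.57, 4.71], [0.07, 3.14], [-2.87, 2.87]. Speed limits (rad/s): [2.22, 2.22, 2.79, 3.14, 3.14, 3.14].

### API

Orientations are given as a rotation vector (axis times angle).
In Python, from rig import r, imaging gives the robot as it stands. The module is installed in compiled form; this text tells all that it offers.
- The arm moves only by the tool arm_command, never from a script. Its argument "deltas" is a list of rows, each a list of 6 numbers: the shift along the tool's x, y, z in m, then the turn, a rotation vector about the tool's x, y, z in degrees. A call has 1 to 12 rows; each row shifts and turns the commanded pose from where the row before left it, along the tool's axes as they then stand; what a row does not reach is not made up. A row lasts 1/10 s, in which the tool goes at most 50 mm and 8.59 degrees, less where a joint would pass 70% of its speed; a pose out of reach is approached as far as the arm can. A call with a gripper value outside its range is refused whole. "hand" is the opening, from 0 (shut) to 1 (fully open), set as the call begins (left out, the last holds). The fingers move at their own pace and stop on an object; the grip force is fixed at half the most. Time passes only in rows, so rows that do not move let the fingers close. It gives the time, the measured TCP pose, the force, the opening and the grip force at its end, in the units of the state.
- r.sense(): the state, without advancing time (a new reading comes with each control period).
- imaging.get_image(name): name is "scene" or "top" or "wrist"; returns a dict with "pixels" (384x512x3 uint8, red, green, blue), "range_z" (384x512 float32, m along the optical axis (not along the pixel's ray), 0 where there is no reading), "vertical_fov" (degrees; the focal length in pixels is half the picture's height over the tangent of half this angle, whatever the lens; pixels are square), "cx", "cy" (the principal point, pixels), "rvec" (rotation vector, rad) and "tvec" (3), from world to camera coordinates, as OpenCV has them. Camera axes: x right, y down, z forward; pixel columns grow to the right and rows downward; lengths in m; the calibration is good to about 2 mm. A picture is of the moment at which its call begins.
- r.finish_job(): hands the job in; it is judged then, once.
The state is a dict: "time_s": time; "joints": joint angles; "dq": joint speeds; "tau": joint torques, N m; "position": TCP position; "eef_rot": TCP orientation; "contact_force": force on the tool from outside, world axes, zero at the start; "torque": the same for the moment, N m; "finger_gap": finger opening in m; "grasp_force": force on a finger pad.
Only numpy, scipy, OpenCV 4.12 (cv2) and the standard library are available. Lean on these libraries where they do the work, as an engineer would, in place of code of your own. Each camera call takes 0.05 s, during which the arm holds its last target. There are 200 camera calls.

## Working session

There is one attempt and no reset: what is moved stays moved. The work goes in short steps, Python scripts to look and compute and a tool call to move; the robot and the scene stay as the last step left them, time stands still between calls to the robot, and variables do not carry over. Pictures are saved under pics/ and viewed, at most 10 in all, crops included, and the job is handed in when it is done.

Besides the shell and the picture viewer there is one more tool, called after ">>>" by a JSON object that holds its "method" and its "body", one argument or row to a line. arm_command: Moves the arm, as the interface text tells. Its arguments: {"type":"object","properties":{"deltas":{"type":"array","items":{"type":"array","items":{"type":"number"}}},"hand":{"type":"number"}},"required":["deltas"]}

```bash
mkdir -p pics; cat > h.py <<'E'
import numpy as np, cv2
from rig import r, imaging
def cap(name):
    d=imaging.get_image(name)
    h=d["pixels"].shape[0]; f=h/2/np.tan(np.radians(d["vertical_fov"])/2)
    R=cv2.Rodrigues(np.array(d["rvec"],float))[0]; t=np.array(d["tvec"],float).ravel()
    v,u=np.mgrid[:h,:d["pixels"].shape[1]]; z=d["range_z"].astype(float)
    P=np.stack([(u-d["cx"])/f*z,(v-d["cy"])/f*z,z],-1)
    W=(P-t)@R; W[z<=0]=np.nan
    return d,W
def save(img,fn): cv2.imwrite("pics/"+fn,cv2.cvtColor(img,cv2.COLOR_RGB2BGR))
E
python3 - <<'E'
from h import *
s=r.sense(); print(s["time_s"],s["position"],s["eef_rot"],s["finger_gap"])
for n in ("top","scene"):
    d,W=cap(n); save(d["pixels"],n+"0.png"); np.save(n+"W.npy",W); np.save(n+"P.npy",d["pixels"])
    print(n,d["vertical_fov"],-cv2.Rodrigues(np.array(d["rvec"],float))[0].T@np.ravel(d["tvec"]))
E
```

```text
0.0 [0.124066   0.53543181 0.19250872] [-3.57070804e-01 -3.12099551e+00  1.80568058e-03] 0.09303774249726961
top 51.71172326794283 [ 0.44207113 -0.02721577  1.10272336]
scene 42.10959113746668 [ 1.22306916 -0.32480866  0.75335369]
```

View pics/top0.png

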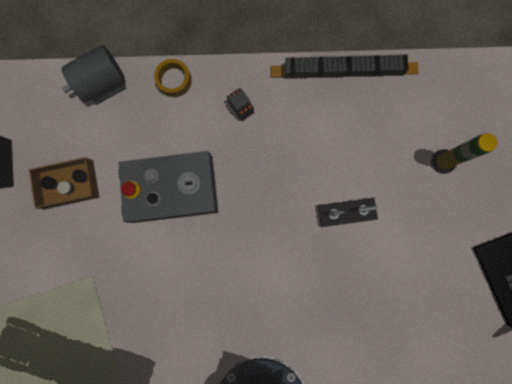

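View pics/scene0.png

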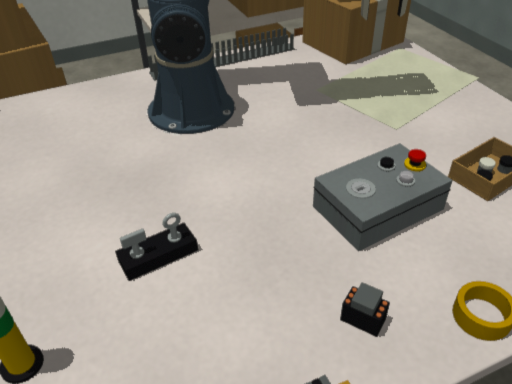

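The top view shows the stand at about (347,212), with the T-bar key on its right (−y) end and the ring key on its left. The lock insert is on the grey box at about (188,183). I'll take coarse positions next, then look closer with the wrist camera.

```bash
python3 - <<'E'
from h import *
W=np.load("topW.npy");P=np.load("topP.npy")
def rect(m):
    p=W[m][:,:2].astype(np.float32)*1000; return len(p),cv2.minAreaRect(p)
def reg(u0,u1,v0,v1):
    m=np.zeros(W.shape[:2],bool); m[v0:v1,u0:u1]=1; return m
z=W[...,2]
print("stand",rect(reg(305,390,190,235)&(z>.025)&(z<.04)))
print("hi right",rect(reg(350,390,190,235)&(z>.055)), np.nanmax(z[190:235,350:390]))
print("hi left",rect(reg(315,350,190,235)&(z>.055)),np.nanmax(z[190:235,315:350]))
print("box",rect(reg(110,225,145,230)&(z>.075)&(z<.092)))
print("slot px",W[183,188])
d,Ww=cap("wrist"); R=cv2.Rodrigues(np.array(d["rvec"],float))[0]
s=r.sense();Rt=cv2.Rodrigues(s["eef_rot"])[0]
print("cam in tool",Rt.T@(-R.T@np.ravel(d["tvec"])-s["position"]),"axes",(Rt.T@R.T).round(3),d["vertical_fov"],"tool",Rt.round(3))
E
```

```text
stand (1117, ((507.4289855957031, -241.97384643554688), (59.95992660522461, 150.43238830566406), 6.920547962188721))
hi right (85, ((511.8236389160156, -280.2818603515625), (10.418947219848633, 45.909393310546875), 7.248034477233887)) 0.09102824774587827
hi left (58, ((502.7698059082031, -201.56753540039062), (10.574658393859863, 36.165557861328125), 4.107766628265381)) 0.09920286486447265
box (5167, ((580.418701171875, 239.6029815673828), (161.0135040283203, 241.1192169189453), 5.897576808929443))
slot px [0.58754334 0.18215606 0.07276366]
cam in tool [ 7.61671899e-02  1.29639391e-04 -1.91162706e-01] axes [[ 0.001 -0.961 -0.276]
 [ 1.     0.001 -0.001]
 [ 0.001 -0.276  0.961]] 65.77072796996892 tool [[-0.974  0.226 -0.   ]
 [ 0.226  0.974 -0.001]
 [ 0.    -0.001 -1.   ]]
```

>>> {"method": "arm_command", "body": {
  "deltas": [
    [0, 0, 0, 0, 0, 8],
    [0, 0, 0, 0, 0, 8],
    [0, 0, 0, 0, 0, 8],
    [0, 0, 0, 0, 0, 8],
    [0, 0, 0, 0, 0, 8],
    [0, 0, 0, 0, 0, 8],
    [0, 0, 0, 0, 0, 8],
    [0, 0, 0, 0, 0, 8],
    [0, 0, 0, 0, 0, 7],
    [0, 0, 0, 0, 0, 0]
  ],
  "hand": 1
}}

```text
time_s: 1.15
position: [0.1241, 0.5357, 0.1928]
eef_rot: [2.105, 2.332, -0.001]
contact_force: [-0.1, -0.3, -0.9]
finger_gap: 0.0927
grasp_force: 0.0
```

>>> {"method": "arm_command", "body": {
  "deltas": [
    [-0.033, 0.035, 0, 0, 0, 0],
    [-0.033, 0.035, 0, 0, 0, 0],
    [-0.033, 0.035, 0, 0, 0, 0],
    [-0.033, 0.035, 0, 0, 0, 0],
    [-0.033, 0.035, 0, 0, 0, 0],
    [-0.033, 0.035, 0, 0, 0, 0],
    [-0.033, 0.035, 0, 0, 0, 0],
    [-0.033, 0.035, 0, 0, 0, 0],
    [-0.033, 0.035, 0, 0, 0, 0],
    [-0.033, 0.035, 0, 0, 0, 0],
    [-0.033, 0.035, 0, 0, 0, 0],
    [-0.033, 0.035, 0, 0, 0, 0]
  ]
}}

```text
time_s: 2.35
position: [0.5843, 0.1839, 0.1929]
eef_rot: [-2.098, -2.338, 0.0]
contact_force: [0.5, 0.6, -0.2]
finger_gap: 0.0929
grasp_force: 0.0
```

>>> {"method": "arm_command", "body": {
  "deltas": [
    [0, 0, 0, 0, 0, 0],
    [0, 0, 0, 0, 0, 0],
    [0, 0, 0, 0, 0, 0]
  ]
}}

```text
time_s: 2.65
position: [0.5822, 0.1861, 0.1929]
eef_rot: [-2.1, -2.336, 0.001]
contact_force: [0.2, -0.5, -0.4]
finger_gap: 0.0931
grasp_force: 0.0
```

```bash
python3 - <<'E'
from h import *
s=r.sense(); Rt=cv2.Rodrigues(s["eef_rot"])[0]; print(s["position"],np.degrees(np.arctan2(Rt[1,0],Rt[0,0])),Rt[:,2],s["contact_force"],s["joints"])
d,W=cap("wrist"); save(d["pixels"],"w1.png"); np.save("w1W.npy",W); np.save("w1P.npy",d["pixels"])
E
```

```text
[0.58215065 0.18607429 0.19287174] 96.08720100355998 [-6.79142095e-04  3.09637834e-09 -9.99999769e-01] [ 0.19942427 -0.45981105 -0.43078917] [2.33133757e-01 4.62450218e-01 1.48477491e+00 1.68672556e-04
 1.19502830e+00 1.26830080e-01]
```

View pics/w1.png

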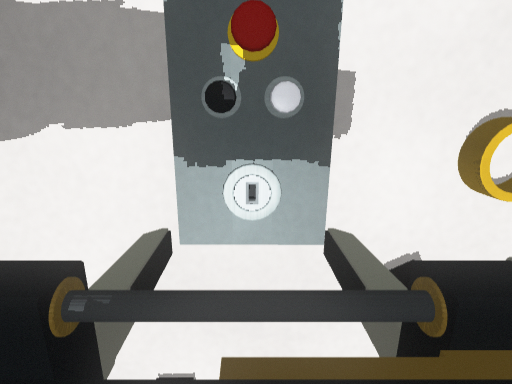

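The wrist view shows the lock insert centred near (252,192), with the slot upright in the picture.

```bash
cat >> h.py <<'E'
def lock(P,W,u0=215,u1=290,v0=155,v1=225):
    g=P.min(-1); z=W[...,2]; ok=np.zeros(g.shape,bool); ok[v0:v1,u0:u1]=1
    w=((g>185)&ok).astype(np.uint8)
    c=max(cv2.findContours(w,cv2.RETR_EXTERNAL,cv2.CHAIN_APPROX_NONE)[0],key=cv2.contourArea)[:,0]
    p=W[c[:,1],c[:,0]]; p=p[np.isfinite(p[:,2])]; e=cv2.fitEllipse((p[:,:2]*1000).astype(np.float32))
    m=np.zeros_like(w); cv2.drawContours(m,[cv2.convexHull(c)],-1,1,-1); m=cv2.erode(m,np.ones((9,9)))>0
    dk=m&(z<.081); q=(W[dk][:,:2]*1000).astype(np.float32)
    return e,np.median(p[:,2]),len(q),q.mean(0),cv2.minAreaRect(q),cv2.minAreaRect(np.argwhere(dk)[:,::-1].astype(np.float32))
E
python3 - <<'E'
from h import *
P=np.load("w1P.npy");W=np.load("w1W.npy")
for x in lock(P,W): print(x)
z=W[...,2]; m=(z>.08)&(z<.09)&np.isfinite(z); m[250:]=0; p=(W[m][:,:2]*1000).astype(np.float32); print(cv2.minAreaRect(p))
print(W[150:235:6,252].round(4)[:,2], P[192,225:280].mean(-1).astype(int))
E
```

```text
((587.5899658203125, 180.2073516845703), (58.67781066894531, 59.21708297729492), 158.93170166015625)
0.08514487993437617
119
[588.3019 178.9506]
((588.0123901367188, 178.8803253173828), (39.976139068603516, 20.44985580444336), 5.666121959686279)
((251.5, 192.0), (16.0, 35.0), 90.0)
((581.5196533203125, 238.7332763671875), (160.56414794921875, 238.0909881591797), 5.9253458976745605)
[0.0826 0.0833 0.0821 0.0848 0.0835 0.085  0.0755 0.0741 0.0741 0.0858
 0.0862 0.0854 0.0831 0.0828 0.0822] [237 238 237 235 236 238 239 217 200 243 243 243 242 242 242 244 243 244
 244 243 235 177 173 142  85  84  83  84  83  83 113 189 191 208 240 241
 243 242 241 241 242 240 240 243 243 242 201 236 238 238 236 231 226 221
 215]
```

>>> {"method": "arm_command", "body": {
  "deltas": [
    [-0.038, -0.01, 0, 0, 0, 0],
    [-0.038, -0.01, 0, 0, 0, 0],
    [-0.038, -0.01, 0, 0, 0, 0],
    [-0.038, -0.01, 0, 0, 0, 0],
    [-0.038, -0.01, 0, 0, 0, 0],
    [-0.038, -0.01, 0, 0, 0, 0],
    [-0.038, -0.01, 0, 0, 0, 0],
    [-0.038, -0.01, 0, 0, 0, 0],
    [-0.038, -0.01, 0, 0, 0, 0],
    [-0.038, -0.01, 0, 0, 0, 0],
    [-0.038, -0.01, 0, 0, 0, 0],
    [-0.038, -0.01, 0, 0, 0, 0]
  ]
}}

```text
time_s: 3.9
position: [0.5106, -0.2808, 0.1935]
eef_rot: [2.1, 2.336, 0.0]
contact_force: [-0.3, 0.0, 0.1]
finger_gap: 0.0932
grasp_force: 0.0
```

>>> {"method": "arm_command", "body": {
  "deltas": [
    [0, 0, 0, 0, 0, 0.5],
    [0, 0, 0, 0, 0, 0],
    [0, 0, 0, 0, 0, 0]
  ]
}}

```text
time_s: 4.2
position: [0.5111, -0.279, 0.1932]
eef_rot: [-2.111, -2.327, -0.0]
contact_force: [0.3, 0.6, 0.3]
finger_gap: 0.0931
grasp_force: 0.0
```

```bash
python3 - <<'E'
from h import *
s=r.sense(); Rt=cv2.Rodrigues(s["eef_rot"])[0]; print(s["position"],np.degrees(np.arctan2(Rt[1,0],Rt[0,0])),Rt[:,2])
d,W=cap("wrist"); save(d["pixels"],"w2.png"); np.save("w2W.npy",W); np.save("w2P.npy",d["pixels"])
z=W[...,2]
near=lambda c,rr:np.hypot(W[...,0]-c[0],W[...,1]-c[1])<rr
for nm,m in (("T",near((.512,-.281),.035)&(z>.079)&(z<.093)),("ring",near((.503,-.202),.03)&(z>.07)),("stand",near((.507,-.242),.09)&(z>.026)&(z<.037))):
    p=(W[m][:,:2]*1000).astype(np.float32); print(nm,len(p),p.mean(0),cv2.minAreaRect(p),np.median(z[m]))
E
```

```text
[ 0.51110979 -0.27903419  0.19318115] 95.56439481610913 [ 1.09759529e-05  2.38369567e-04 -9.99999972e-01]
T 413 [ 514.0727 -278.9027] ((513.9592895507812, -280.17181396484375), (9.44053840637207, 46.73484802246094), 5.919486999511719) 0.0851180459097032
ring 354 [ 504.35422 -200.89828] ((504.2664794921875, -201.21145629882812), (8.733698844909668, 37.077354431152344), 6.257874965667725) 0.0930446586346142
stand 5806 [ 508.85757 -235.16248] ((509.33380126953125, -240.96859741210938), (60.03771209716797, 150.0542755126953), 7.09295129776001) 0.031580690539404
```

View pics/w2.png

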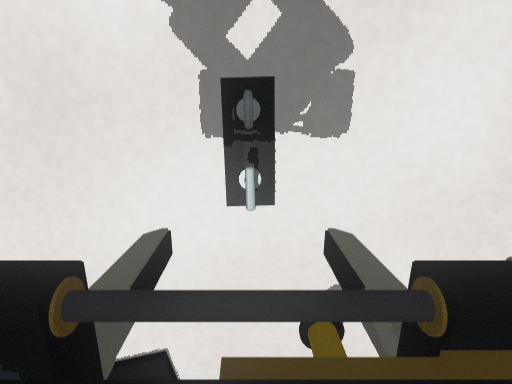

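The wrist view shows the T-bar at about (250,190) and the ring key at about (247,108). I'll align with the T-bar and go down around it.

>>> {"method": "arm_command", "body": {
  "deltas": [
    [-0.002, 0.002, 0, 0, 0, -1.4],
    [0, 0, 0.022, 0, 0, 0],
    [0, 0, 0.022, 0, 0, 0],
    [0, 0, 0.022, 0, 0, 0],
    [0, 0, 0.022, 0, 0, 0],
    [0, 0, 0.022, 0, 0, 0],
    [0, 0, 0.015, 0, 0, 0],
    [0, 0, 0.006, 0, 0, 0],
    [0, 0, 0, 0, 0, 0],
    [0, 0, 0, 0, 0, 0]
  ]
}}

```text
time_s: 5.25
position: [0.5135, -0.2825, 0.0629]
eef_rot: [2.084, 2.35, 0.0]
contact_force: [-0.1, -0.0, -0.1]
finger_gap: 0.0932
grasp_force: 0.0
```

>>> {"method": "arm_command", "body": {
  "deltas": [
    [0, 0, 0, 0, 0, 0],
    [0, 0, 0, 0, 0, 0],
    [0, 0, 0, 0, 0, 0],
    [0, 0, 0, 0, 0, 0],
    [0, 0, 0, 0, 0, 0],
    [0, 0, 0, 0, 0, 0],
    [0, 0, 0, 0, 0, 0]
  ],
  "hand": 0.3
}}

```text
time_s: 5.95
position: [0.513, -0.2823, 0.062]
eef_rot: [-2.085, -2.35, -0.0]
contact_force: [-0.5, 0.5, 0.1]
finger_gap: 0.0415
grasp_force: 0.0
```

```bash
python3 - <<'E'
from h import *
s=r.sense(); Rt=cv2.Rodrigues(s["eef_rot"])[0]; print(s["position"],np.degrees(np.arctan2(Rt[1,0],Rt[0,0])),Rt[:,2],s["finger_gap"])
d,W=cap("wrist"); save(d["pixels"][150:384,130:380],"w3.png")
T=(W-s["position"])@Rt
m=(abs(T[...,0])<.04)&(abs(T[...,1])<.012)&(T[...,2]<-.02)&(T[...,2]>-.035)
p=(T[m][:,:2]*1000).astype(np.float32); print(len(p),cv2.minAreaRect(p),np.median(T[m][:,2]))
E
```

```text
[ 0.51302301 -0.28231853  0.06201862] 96.84541492187573 [-3.74577129e-05  6.52150354e-05 -9.99999997e-01] 0.041516916745556055
1120 ((1.5861930847167969, 1.6288187503814697), (48.0019645690918, 9.887754440307617), 0.2849050462245941) -0.0231114418079153
```

View pics/w3.png

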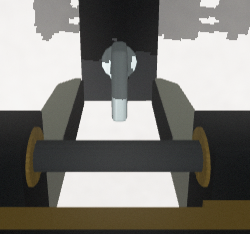

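The fingertips (crop columns 82 and 155) sit evenly either side of the bar (about 119), so the wrist camera reads roughly 1.6 mm too far in tool y. I'll close the gripper.

>>> {"method": "arm_command", "body": {
  "deltas": [
    [0, 0, 0, 0, 0, 0],
    [0, 0, 0, 0, 0, 0],
    [0, 0, 0, 0, 0, 0],
    [0, 0, 0, 0, 0, 0],
    [0, 0, 0, 0, 0, 0],
    [0, 0, 0, 0, 0, 0],
    [0, 0, 0, 0, 0, 0],
    [0, 0, 0, 0, 0, 0]
  ],
  "hand": 0
}}

```text
time_s: 6.8
position: [0.5131, -0.2824, 0.062]
eef_rot: [2.085, 2.35, -0.0]
contact_force: [0.4, -0.2, 0.3]
finger_gap: 0.0004
grasp_force: 0.0
```

```bash
python3 - <<'E'
from h import *
s=r.sense(); Rt=cv2.Rodrigues(s["eef_rot"])[0]; print({k:np.round(s[k],4) for k in("position","contact_force","torque","finger_gap","grasp_force")},np.degrees(np.arctan2(Rt[1,0],Rt[0,0])))
d,W=cap("wrist")
T=(W-s["position"])@Rt
m=(abs(T[...,0])<.04)&(abs(T[...,1])<.012)&(T[...,2]<-.02)&(T[...,2]>-.028)
p=(T[m][:,:2]*1000).astype(np.float32); print(len(p),cv2.minAreaRect(p),np.median(T[m][:,2]))
E
```

```text
{'position': array([ 0.5131, -0.2824,  0.062 ]), 'contact_force': array([ 0.3591, -0.19  ,  0.3045]), 'torque': array([-0.0872,  0.0852,  0.012 ]), 'finger_gap': np.float64(0.0004), 'grasp_force': np.float64(0.0)} 96.84374673605187
514 ((15.927679061889648, 2.1710386276245117), (18.968172073364258, 13.69603443145752), 14.431697845458984) -0.02302723057614266
```

```bash
python3 - <<'E'
from h import *
d,W=cap("wrist"); save(d["pixels"][120:330,130:380],"w4.png")
d,W=cap("scene"); save(cv2.resize(d["pixels"][190:300,90:230],None,fx=4,fy=4),"s4.png")
d,W=cap("top"); z=W[...,2]; np.save("top2W.npy",W)
E
```

```text
(no output)
```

View pics/w4.png

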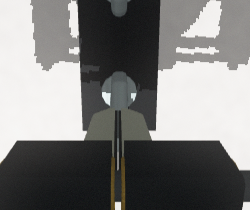

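View pics/s4.png

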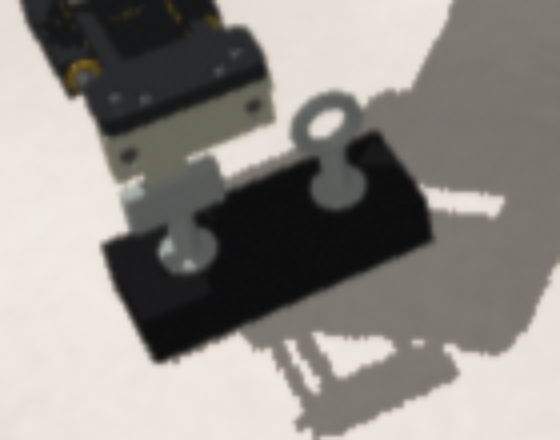

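The fingers closed on nothing, although the bar still stands. I'll check the fingertip and bar positions in depth.

```bash
python3 - <<'E'
from h import *
s=r.sense(); Rt=cv2.Rodrigues(s["eef_rot"])[0]; np.set_printoptions(suppress=True,linewidth=150)
d,W=cap("wrist"); T=(W-s["position"])@Rt*1000
for v in range(185,345,8): print(v,T[v,248].round(1),T[v,243].round(1),T[v,225].round(1),d["pixels"][v,243])
d,W=cap("scene"); T=(W-s["position"])@Rt*1000
print("scene")
for (u,v) in [(125,243),(135,240),(142,232),(142,236),(136,232),(130,226),(135,222),(140,215),(137,252),(174,220)]: print(u,v,T[v,u].round(1),W[v,u].round(3))
E
```

```text
185 [21.5  1.1 30.5] [21.7 -2.8 29.6] [ 21.7 -16.6  29.7] [27 26 26]
193 [25.2  1.  -5.9] [24.4 -2.2 -3.1] [ 15.  -16.8  30.6] [71 75 74]
201 [ 24.9   1.  -22.4] [ 24.5  -2.  -21.1] [  8.3 -17.   31.5] [81 88 87]
209 [ 19.8   1.  -22.3] [ 19.8  -2.  -22.2] [  2.2 -17.   30. ] [93 99 99]
217 [ 15.1   1.  -23.2] [ 15.  -2. -23.] [ -4.5 -17.1  29.9] [90 95 97]
225 [  9.8   1.  -22.9] [ 10.1  -2.  -23.6] [-11.4 -17.3  30.3] [91 98 98]
233 [  7.5   1.  -29.8] [  9.   -1.8 -33.2] [  9.  -12.2 -33.3] [ 98 101  91]
241 [  8.    1.  -41.9] [  9.2  -1.7 -44.6] [  9.2 -11.3 -44.5] [ 98 101  91]
249 [  8.3   1.  -52.2] [  9.2  -1.5 -54.2] [  9.2 -10.6 -54.1] [100 101  93]
257 [  7.9   1.  -60.2] [  9.6  -1.4 -63.4] [  9.1 -10.  -62.5] [ 99 100  90]
265 [  6.5   1.  -65.4] [  9.5  -1.2 -70.8] [  35.6   -5.4 -117.4] [ 98 100  89]
273 [  3.7   1.  -67.9] [  9.   -1.2 -76.8] [  34.8   -5.2 -120.4] [93 96 87]
281 [ -0.1   1.  -68.7] [  34.4   -0.3 -123.7] [  36.3   -4.7 -126.7] [81 66 33]
289 [ -4.9   1.  -67.8] [nan nan nan] [  35.7   -4.6 -129.2] [87 71 35]
297 [  30.7    1.  -125.1] [  33.1   -0.3
[... 278 characters left out ...]
33.2] [95 76 34]
329 [-137.5    1.3   61.9] [  25.7   -0.3 -130.9] [  27.4   -4.5 -132.9] [89 72 30]
337 [-147.5    1.3   62. ] [ -6.9  -0.9 -96.8] [  25.3   -4.5 -133.1] [159 155 145]
scene
125 243 [-16.6   6.2 -12.1] [ 0.521 -0.298  0.074]
135 240 [ 3.1  4.1 -7.4] [ 0.517 -0.279  0.069]
142 232 [ 19.6   3.8 -19.8] [ 0.514 -0.262  0.082]
142 236 [17.9  3.2 -9.3] [ 0.514 -0.264  0.071]
136 232 [  6.5  15.5 -36.9] [ 0.528 -0.274  0.099]
130 226 [ -14.1   85.4 -121.4] [ 0.6   -0.286  0.183]
135 222 [  -5.1   87.3 -127.3] [ 0.6   -0.277  0.189]
140 215 [   4.1   93.9 -143.6] [ 0.606 -0.267  0.206]
137 252 [ 0.2  8.  21. ] [ 0.521 -0.281  0.041]
174 220 [110.6 -78.3  62.1] [ 0.422 -0.182 -0.   ]
```

```bash
python3 - <<'E'
from h import *
np.set_printoptions(suppress=True,linewidth=150)
# w2 taken at this pose
p0=np.array([0.51110979,-0.27903419,0.19318115]); a=np.radians(95.564); Rt=np.array([[np.cos(a),np.sin(a),0],[np.sin(a),-np.cos(a),0],[0,0,-1.]])
T=(np.load("w2W.npy")-p0)@Rt*1000
for us in ((140,150,158,163,167,170),(326,329,333,338,345,355)):
    for u in us:
        c=T[222:262:3,u]; m=(c[:,2]<20); print(u,c[m][:4].round(1).tolist())
s=r.sense(); print(s["position"],s["eef_rot"],s["joints"])
E
```

```text
140 [[9.2, -58.9, -39.3], [9.2, -57.5, -43.4], [8.5, -56.7, -45.7], [9.7, -54.5, -51.8]]
150 [[9.1, -56.1, -30.5], [8.8, -55.0, -34.2], [9.3, -52.0, -43.6], [8.7, -51.3, -46.0]]
158 [[9.2, -51.4, -30.8], [9.0, -50.3, -34.7], [9.3, -48.8, -39.6], [9.2, -47.8, -43.3]]
163 [[8.7, -50.1, -24.9], [9.0, -48.6, -30.3], [9.0, -47.4, -34.7], [7.8, -47.1, -36.1]]
167 [[9.2, -47.3, -26.2], [7.3, -47.5, -26.3], [7.4, -46.2, -31.1], [6.8, -45.5, -34.0]]
170 [[7.4, -45.6, -26.6], [5.1, -45.9, -25.8], [3.7, -45.8, -27.0], [2.3, -45.5, -28.2]]
326 [[8.2, 47.2, -28.2], [6.4, 47.2, -28.4], [4.7, 47.2, -28.9], [3.1, 47.2, -29.7]]
329 [[8.4, 50.0, -24.1], [8.8, 48.5, -29.7], [7.7, 48.1, -31.4], [7.5, 47.2, -35.2]]
333 [[8.9, 52.1, -25.2], [9.5, 50.3, -31.3], [9.1, 49.4, -34.7], [8.4, 48.8, -37.3]]
338 [[9.4, 53.4, -31.0], [9.1, 52.3, -34.6], [9.2, 51.0, -39.1], [9.3, 49.8, -43.2]]
345 [[9.6, 57.2, -31.5], [9.0, 56.3, -34.5], [9.4, 54.7, -39.6], [9.4, 53.5, -43.4]]
355 [[9.9, 59.8, -40.6], [9.3, 59.0, -43.2], [8.9, 58.0, -46.2], [10.0, 55.9, -52.0]]
[ 0.51303466 -0.28233829  0.06205167] [-2.08478249 -2.35016388  0.00001319] [-0.58258264  0.57435947  1.6627633  -0.00001011  0.90447361 -0.70211124]
```

Depth shows the real fingertips end about 25 mm short of the reported TCP, so the fingers closed just above the bar (tips at z ≈ 87 mm). From here on I'll treat the real tip as TCP −25 mm. I'll open, centre, go down 24 mm and close.

>>> {"method": "arm_command", "body": {
  "deltas": [
    [0, 0, 0, 0, 0, 0],
    [0, 0, 0, 0, 0, 0],
    [0.0015, 0.0007, 0, 0, 0, 0],
    [0, 0, 0, 0, 0, 0],
    [0, 0, 0, 0, 0, 0],
    [0, 0, 0, 0, 0, 0],
    [0, 0, 0, 0, 0, 0]
  ],
  "hand": 0.5
}}

```text
time_s: 7.8
position: [0.5135, -0.2808, 0.062]
eef_rot: [-2.085, -2.35, -0.0]
contact_force: [-0.8, 0.2, 0.0]
finger_gap: 0.0464
grasp_force: 0.0
```

>>> {"method": "arm_command", "body": {
  "deltas": [
    [0, 0, 0.006, 0, 0, 0],
    [0, 0, 0.006, 0, 0, 0],
    [0, 0, 0.006, 0, 0, 0],
    [0, 0, 0.006, 0, 0, 0],
    [0, 0, 0, 0, 0, 0],
    [0, 0, 0, 0, 0, 0]
  ]
}}

```text
time_s: 8.4
position: [0.5135, -0.2807, 0.0378]
eef_rot: [-2.084, -2.35, 0.0]
contact_force: [1.1, 0.1, -0.6]
finger_gap: 0.0465
grasp_force: 0.0
```

>>> {"method": "arm_command", "body": {
  "deltas": [
    [0, 0, 0, 0, 0, 0],
    [0, 0, 0, 0, 0, 0],
    [0, 0, 0, 0, 0, 0],
    [0, 0, 0, 0, 0, 0],
    [0, 0, 0, 0, 0, 0],
    [0, 0, 0, 0, 0, 0],
    [0, 0, 0, 0, 0, 0]
  ],
  "hand": 0
}}

```text
time_s: 9.1
position: [0.5136, -0.2808, 0.0381]
eef_rot: [2.085, 2.35, 0.0]
contact_force: [-0.2, 0.1, -0.4]
finger_gap: 0.0099
grasp_force: 30.0
```

```bash
python3 - <<'E'
from h import *
np.set_printoptions(suppress=True,linewidth=150)
s=r.sense(); Rt=cv2.Rodrigues(s["eef_rot"])[0]; print({k:np.round(s[k],4) for k in("position","contact_force","torque","finger_gap","grasp_force")},np.degrees(np.arctan2(Rt[1,0],Rt[0,0])))
d,W=cap("wrist"); z=W[...,2]
T=(W-s["position"])@Rt*1000
for v in range(160,230,5): print(v,T[v,[244,248,252]].round(1).tolist())
E
```

```text
{'position': array([ 0.5136, -0.2808,  0.0381]), 'contact_force': array([-0.2046,  0.0907, -0.4404]), 'torque': array([-0.1111,  0.0453,  0.0026]), 'finger_gap': np.float64(0.0099), 'grasp_force': np.float64(29.9988)} 96.8500438154956
160 [[44.7, -1.7, 6.9], [44.7, 1.0, 7.0], [44.8, 3.7, 6.3]]
165 [[41.5, -1.7, 5.6], [41.4, 1.0, 6.1], [41.4, 3.7, 6.4]]
170 [[37.7, -1.7, 7.8], [37.9, 1.0, 7.0], [37.8, 3.7, 7.2]]
175 [[34.6, -1.7, 6.1], [34.6, 1.0, 5.9], [34.4, 3.7, 6.9]]
180 [[30.9, -1.7, 6.9], [30.9, 1.0, 7.2], [30.7, 3.8, 7.9]]
185 [[27.8, -1.7, 5.3], [27.7, 1.0, 5.7], [27.6, 3.8, 5.9]]
190 [[24.0, -1.7, 6.4], [23.9, 1.0, 6.5], [nan, nan, nan]]
195 [[20.4, -1.7, 6.3], [20.1, 1.0, 7.5], [20.4, 3.8, 6.2]]
200 [[16.7, -1.7, 6.6], [16.9, 1.0, 6.0], [16.9, 3.8, 5.9]]
205 [[24.2, -1.3, -27.8], [24.1, 1.0, -27.6], [23.3, 3.4, -25.3]]
210 [[23.8, -1.2, -35.8], [23.7, 1.0, -35.4], [23.7, 3.2, -35.3]]
215 [[24.2, -1.1, -45.0], [23.6, 1.0, -43.3], [23.6, 3.1, -43.2]]
220 [[22.1, -1.1, -46.7], [21.7, 1.0, -45.7], [22.0, 3.1, -46.5]]
225 [[19.7, -1.1, -47.7], [18.9, 1.0, -45.6], [19.6, 3.1, -47.5]]
```

```bash
python3 - <<'E'
from h import *
d,_=cap("wrist"); s=r.sense(); Rt=cv2.Rodrigues(s["eef_rot"])[0]
R=cv2.Rodrigues(np.array(d["rvec"],float))[0]; C=-R.T@np.ravel(d["tvec"])
ct=Rt.T@(C-s["position"]); RT=Rt.T@R.T; f=192/np.tan(np.radians(d["vertical_fov"])/2)
p1=np.array([.58215065,.18607429,.19287174]); a=np.radians(96.087); R1=np.array([[np.cos(a),np.sin(a),0],[np.sin(a),-np.cos(a),0],[0,0,-1.]])
P=np.load("w1P.npy").astype(np.uint8); g=P.mean(-1)
def proj(uv,zp):
    uv=np.atleast_2d(uv).astype(float); ray=np.c_[(uv[:,0]-d["cx"])/f,(uv[:,1]-d["cy"])/f,np.ones(len(uv))]@(R1@RT).T
    c=p1+R1@ct; k=(zp-c[2])/ray[:,2]; return (c+ray*k[:,None])*1000
for th in (100,130,200):
    m=np.zeros(g.shape,np.uint8); m[175:212,240:264]=(g[175:212,240:264]<th); uv=np.argwhere(m)[:,::-1]
    q=proj(uv,.086)[:,:2].astype(np.float32); print(th,len(q),q.mean(0),cv2.minAreaRect(q))
w=np.zeros(g.shape,np.uint8); w[155:230,210:295]=g[155:230,210:295]>185
c=max(cv2.findContours(w,cv2.RETR_EXTERNAL,cv2.CHAIN_APPROX_NONE)[0],key=cv2.contourArea)[:,0]
print(cv2.fitEllipse(proj(c,.086)[:,:2].astype(np.float32)))
E
```

```text
100 94 [587.6105 181.5667] ((587.9952392578125, 181.5774383544922), (6.282531261444092, 15.119696617126465), 6.212111473083496)
130 111 [587.9256  181.27563] ((587.9969482421875, 181.56185913085938), (6.282531261444092, 17.279043197631836), 6.212111473083496)
200 288 [587.4979  181.00026] ((587.603271484375, 180.72007751464844), (24.295955657958984, 37.83073043823242), 6.1443023681640625)
((587.7362670898438, 180.4420623779297), (58.87978744506836, 59.52497100830078), 175.35397338867188)
```

Gripped at 9.9 mm and 30 N, with the key origin about 6 mm below the reported TCP. I'll lift it straight out and carry it to the lock.

>>> {"method": "arm_command", "body": {
  "deltas": [
    [0, 0, -0.004, 0, 0, 0],
    [0, 0, -0.008, 0, 0, 0],
    [0, 0, -0.01, 0, 0, 0],
    [0, 0, -0.01, 0, 0, 0],
    [0, 0, -0.02, 0, 0, 0],
    [0, 0, -0.02, 0, 0, 0],
    [0, 0, -0.02, 0, 0, 0],
    [0, 0, -0.02, 0, 0, 0],
    [0, 0, -0.02, 0, 0, 0],
    [0, 0, 0, 0, 0, -0.95]
  ]
}}

```text
time_s: 10.2
position: [0.5147, -0.2815, 0.1733]
eef_rot: [2.061, 2.364, 0.001]
contact_force: [-0.2, -0.7, -1.4]
finger_gap: 0.0098
grasp_force: 30.0
```

>>> {"method": "arm_command", "body": {
  "deltas": [
    [0.02, 0.005, 0, 0, 0, 0],
    [0.04, 0.011, 0, 0, 0, 0],
    [0.04, 0.011, 0, 0, 0, 0],
    [0.04, 0.011, 0, 0, 0, 0],
    [0.04, 0.011, 0, 0, 0, 0],
    [0.04, 0.011, 0, 0, 0, 0],
    [0.04, 0.011, 0, 0, 0, 0],
    [0.04, 0.011, 0, 0, 0, 0],
    [0.04, 0.011, 0, 0, 0, 0],
    [0.04, 0.011, 0, 0, 0, 0],
    [0.04, 0.011, 0, 0, 0, 0],
    [0.03, 0.01, 0, 0, 0, 0]
  ]
}}

```text
time_s: 11.4
position: [0.5758, 0.1843, 0.1693]
eef_rot: [-2.063, -2.369, 0.001]
contact_force: [-0.0, -0.2, -0.2]
finger_gap: 0.01
grasp_force: 30.0
```

>>> {"method": "arm_command", "body": {
  "deltas": [
    [0, 0, 0, 0, 0, 1.9],
    [0, 0, 0, 0, 0, 0],
    [0, 0, 0, 0, 0, 0],
    [0, 0, 0, 0, 0, 0]
  ]
}}

```text
time_s: 11.8
position: [0.5762, 0.1813, 0.1698]
eef_rot: [-2.104, -2.333, 0.0]
contact_force: [-0.2, 0.4, -1.1]
finger_gap: 0.0098
grasp_force: 30.0
```

```bash
cat >> h.py <<'E'
def goal(x,y,yaw):
    s=r.sense(); Rt=cv2.Rodrigues(s["eef_rot"])[0]; a=np.degrees(np.arctan2(Rt[1,0],Rt[0,0]))
    print("pos",s["position"].round(4),"yaw",a.round(2),"tool shift mm",(Rt.T@(np.array([x,y,s["position"][2]])-s["position"])*1000).round(2),"turn",(a-yaw).round(2),"F",s["contact_force"].round(1),"M",s["torque"].round(2),"gap",round(s["finger_gap"],4),"t",s["time_s"])
E
python3 - <<'E'
from h import *
goal(.5867,.1808,95.9)
d,W=cap("wrist"); save(d["pixels"][120:300,160:350].repeat(3,0).repeat(3,1),"w5.png")
E
```

```text
pos [0.5762 0.1813 0.1698] yaw 95.9 tool shift mm [-1.61 10.36 -0.  ] turn -0.0 F [-0.2  0.4 -1.1] M [-0.05  0.06  0.01] gap 0.0098 t 11.8
```

View pics/w5.png

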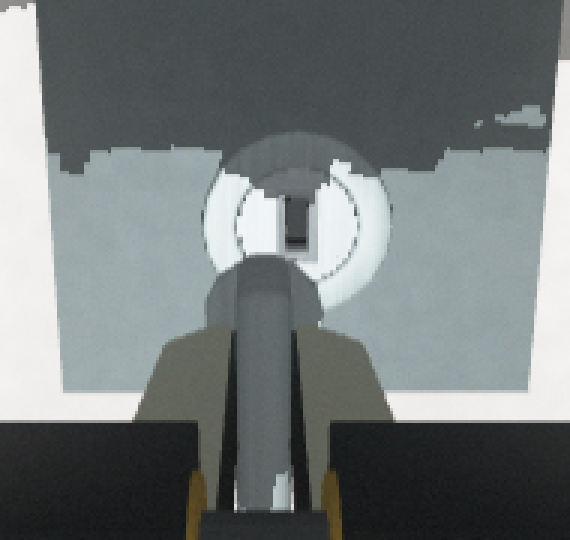

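The slot shows at crop (297,222), just ahead of the collar, which agrees with the computed offset. I'll shift over it, settle and go down to just above the face.

>>> {"method": "arm_command", "body": {
  "deltas": [
    [-0.0016, 0.0104, 0, 0, 0, 0],
    [0, 0, 0.02, 0, 0, 0],
    [0, 0, 0.02, 0, 0, 0],
    [0, 0, 0.011, 0, 0, 0],
    [0, 0, 0, 0, 0, 0],
    [0, 0, 0, 0, 0, 0]
  ]
}}

```text
time_s: 12.45
position: [0.5874, 0.1814, 0.1196]
eef_rot: [2.104, 2.332, 0.001]
contact_force: [-1.0, -0.5, -0.8]
finger_gap: 0.0097
grasp_force: 30.0
```

```bash
python3 - <<'E'
from h import *
goal(.5867,.1808,95.9)
E
```

```text
pos [0.5874 0.1814 0.1196] yaw 95.89 tool shift mm [-0.56 -0.76 -0.  ] turn -0.01 F [-1.  -0.5 -0.8] M [-0.07  0.05  0.02] gap 0.0097 t 12.45
```

>>> {"method": "arm_command", "body": {
  "deltas": [
    [-0.0005, -0.0006, 0.003, 0, 0, 0],
    [0, 0, 0.003, 0, 0, 0],
    [0, 0, 0.003, 0, 0, 0],
    [0, 0, 0.003, 0, 0, 0],
    [0, 0, 0, 0, 0, 0]
  ]
}}

```text
time_s: 12.95
position: [0.5861, 0.1809, 0.1066]
eef_rot: [-2.104, -2.332, 0.001]
contact_force: [-0.8, 0.1, -0.5]
finger_gap: 0.0095
grasp_force: 30.0
```

The tip is about 5 mm into the slot with no force, so I'll continue down.

>>> {"method": "arm_command", "body": {
  "deltas": [
    [0, 0, 0.003, 0, 0, 0],
    [0, 0, 0.003, 0, 0, 0],
    [0, 0, 0.003, 0, 0, 0],
    [0, 0, 0.003, 0, 0, 0],
    [0, 0, 0.001, 0, 0, 0],
    [0, 0, 0, 0, 0, 0]
  ]
}}

```text
time_s: 13.55
position: [0.5862, 0.1809, 0.0938]
eef_rot: [-2.104, -2.333, 0.0]
contact_force: [0.5, 0.2, -0.1]
finger_gap: 0.0096
grasp_force: 30.0
```

>>> {"method": "arm_command", "body": {
  "deltas": [
    [0, 0, 0.001, 0, 0, 0],
    [0, 0, 0.0007, 0, 0, 0],
    [0, 0, 0, 0, 0, 0],
    [0, 0, 0, 0, 0, 0]
  ]
}}

```text
time_s: 13.95
position: [0.5863, 0.181, 0.0924]
eef_rot: [2.104, 2.333, 0.0]
contact_force: [-0.4, -0.5, -0.6]
finger_gap: 0.0099
grasp_force: 30.0
```

>>> {"method": "arm_command", "body": {
  "deltas": [
    [0, 0, 0.0008, 0, 0, 0],
    [0, 0, 0.0005, 0, 0, 0],
    [0, 0, 0, 0, 0, 0],
    [0, 0, 0, 0, 0, 0]
  ]
}}

```text
time_s: 14.35
position: [0.5865, 0.181, 0.092]
eef_rot: [2.104, 2.332, 0.001]
contact_force: [-2.3, -0.6, 8.4]
finger_gap: 0.0098
grasp_force: 30.0
```

Seated: 8 N up at TCP z 92.0 mm. I'll ease off slightly and turn clockwise.

>>> {"method": "arm_command", "body": {
  "deltas": [
    [0, 0, -0.0008, 0, 0, 0],
    [0, 0, 0, 0, 0, 5],
    [0, 0, 0, 0, 0, 5],
    [0, 0, 0, 0, 0, 5],
    [0, 0, 0, 0, 0, 5],
    [0, 0, 0, 0, 0, 5],
    [0, 0, 0, 0, 0, 5],
    [0, 0, 0, 0, 0, 5],
    [0, 0, 0, 0, 0, 5],
    [0, 0, 0, 0, 0, 5],
    [0, 0, 0, 0, 0, 5],
    [0, 0, 0, 0, 0, 0]
  ]
}}

```text
time_s: 15.55
position: [0.5869, 0.1808, 0.0921]
eef_rot: [2.893, 1.223, 0.002]
contact_force: [3.0, -1.4, 0.6]
finger_gap: 0.0094
grasp_force: 30.0
```

```bash
python3 - <<'E'
from h import *
goal(.5865,.1810,95.9)
E
```

```text
pos [0.5869 0.1808 0.0921] yaw 45.83 tool shift mm [-0.13 -0.43 -0.  ] turn -50.07 F [ 3.  -1.4  0.6] M [-0.25 -0.4  -0.01] gap 0.0094 t 15.55
```

>>> {"method": "arm_command", "body": {
  "deltas": [
    [0, 0, 0, 0, 0, 5],
    [0, 0, 0, 0, 0, 5],
    [0, 0, 0, 0, 0, 5],
    [0, 0, 0, 0, 0, 5],
    [0, 0, 0, 0, 0, 4],
    [0, 0, 0, 0, 0, 4],
    [0, 0, 0, 0, 0, 0],
    [0, 0, 0, 0, 0, 0]
  ]
}}

```text
time_s: 16.35
position: [0.5868, 0.1808, 0.0921]
eef_rot: [3.102, 0.494, 0.002]
contact_force: [3.4, -1.7, 0.8]
finger_gap: 0.0097
grasp_force: 30.0
```

```bash
python3 - <<'E'
from h import *
goal(.5865,.1810,95.9)
E
```

```text
pos [0.5868 0.1808 0.0921] yaw 18.09 tool shift mm [-0.25 -0.27 -0.  ] turn -77.81 F [ 3.4 -1.7  0.8] M [-0.48 -0.65  0.  ] gap 0.0097 t 16.35
```

>>> {"method": "arm_command", "body": {
  "deltas": [
    [0, 0, 0, 0, 0, 3],
    [0, 0, 0, 0, 0, 2],
    [0, 0, 0, 0, 0, 0],
    [0, 0, 0, 0, 0, 0]
  ]
}}

```text
time_s: 16.75
position: [0.5867, 0.1809, 0.0921]
eef_rot: [3.121, 0.357, 0.002]
contact_force: [3.8, -2.3, 1.2]
finger_gap: 0.0101
grasp_force: 30.1
```

```bash
python3 - <<'E'
from h import *
goal(.5865,.1810,95.9)
d,W=cap("wrist"); save(d["pixels"][120:300,160:350].repeat(3,0).repeat(3,1),"w6.png")
E
```

```text
pos [0.5867 0.1809 0.0921] yaw 13.06 tool shift mm [-0.18 -0.19 -0.  ] turn -82.84 F [ 3.8 -2.3  1.2] M [-0.58 -0.69  0.25] gap 0.0101 t 16.75
```

View pics/w6.png

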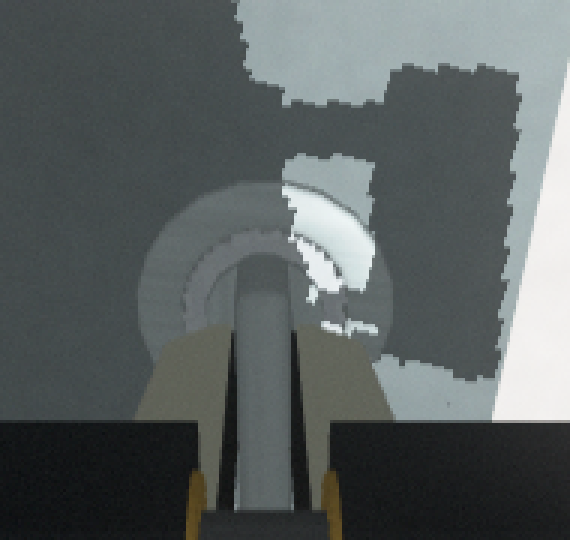

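The key has turned about 83° and the collar is still on the face. The moment rose to 0.25 N m, so the lock is at its stop. Turning back now.

>>> {"method": "arm_command", "body": {
  "deltas": [
    [0, 0, 0, 0, 0, -6],
    [0, 0, 0, 0, 0, -6],
    [0, 0, 0, 0, 0, -6],
    [0, 0, 0, 0, 0, -6],
    [0, 0, 0, 0, 0, -6],
    [0, 0, 0, 0, 0, -6],
    [0, 0, 0, 0, 0, -6],
    [0, 0, 0, 0, 0, -6],
    [0, 0, 0, 0, 0, -6],
    [0, 0, 0, 0, 0, -6],
    [0, 0, 0, 0, 0, -6],
    [0, 0, 0, 0, 0, -6]
  ]
}}

```text
time_s: 18.0
position: [0.5867, 0.1808, 0.0921]
eef_rot: [2.312, 2.126, 0.001]
contact_force: [4.4, -3.9, 2.8]
finger_gap: 0.0099
grasp_force: 30.0
```

>>> {"method": "arm_command", "body": {
  "deltas": [
    [0, 0, 0, 0, 0, -5],
    [0, 0, 0, 0, 0, -5],
    [0, 0, 0, 0, 0, -5],
    [0, 0, 0, 0, 0, -3],
    [0, 0, 0, 0, 0, -2],
    [0, 0, 0, 0, 0, 0],
    [0, 0, 0, 0, 0, 0]
  ]
}}

```text
time_s: 18.7
position: [0.5867, 0.1808, 0.0921]
eef_rot: [1.913, 2.491, 0.001]
contact_force: [3.9, -4.0, 2.4]
finger_gap: 0.0096
grasp_force: 30.0
```

```bash
python3 - <<'E'
from h import *
goal(.5865,.1810,95.9)
E
```

```text
pos [0.5867 0.1808 0.0921] yaw 104.97 tool shift mm [ 0.28 -0.15 -0.  ] turn 9.07 F [ 3.9 -4.   2.4] M [-0.82 -0.92 -0.06] gap 0.0096 t 18.7
```

>>> {"method": "arm_command", "body": {
  "deltas": [
    [0, 0, 0, 0, 0, -3],
    [0, 0, 0, 0, 0, -2],
    [0, 0, 0, 0, 0, 0],
    [0, 0, 0, 0, 0, 0]
  ]
}}

```text
time_s: 19.1
position: [0.5867, 0.1808, 0.092]
eef_rot: [1.803, 2.572, 0.001]
contact_force: [5.1, -2.7, 1.5]
finger_gap: 0.0098
grasp_force: 30.1
```

```bash
python3 - <<'E'
from h import *
goal(.5865,.1810,95.9)
E
```

```text
pos [0.5867 0.1808 0.092 ] yaw 109.94 tool shift mm [ 0.25 -0.11 -0.  ] turn 14.04 F [ 5.1 -2.7  1.5] M [-0.72 -0.86 -0.27] gap 0.0098 t 19.1
```

The moment is −0.27 N m, so the lock is on its home stop. I'll centre the key in its play and pull it out.

>>> {"method": "arm_command", "body": {
  "deltas": [
    [0, 0, 0, 0, 0, 5],
    [0, 0, 0, 0, 0, 5],
    [0, 0, 0, 0, 0, 4],
    [0, 0, 0, 0, 0, 0],
    [0, 0, 0, 0, 0, 0]
  ]
}}

```text
time_s: 19.6
position: [0.586, 0.1813, 0.092]
eef_rot: [-2.1, -2.335, 0.0]
contact_force: [0.3, 0.3, 5.3]
finger_gap: 0.01
grasp_force: 30.0
```

>>> {"method": "arm_command", "body": {
  "deltas": [
    [0, 0, -0.003, 0, 0, 0],
    [0, 0, -0.004, 0, 0, 0],
    [0, 0, -0.005, 0, 0, 0],
    [0, 0, -0.005, 0, 0, 0],
    [0, 0, -0.005, 0, 0, 0],
    [0, 0, -0.006, 0, 0, 0],
    [0, 0, -0.01, 0, 0, 0],
    [0, 0, -0.02, 0, 0, 0],
    [0, 0, -0.02, 0, 0, 0],
    [0, 0, 0, 0, 0, 0],
    [0, 0, 0, 0, 0, 0]
  ]
}}

```text
time_s: 20.7
position: [0.5862, 0.1809, 0.1698]
eef_rot: [2.104, 2.333, 0.0]
contact_force: [1.3, -0.0, -1.8]
finger_gap: 0.0097
grasp_force: 30.0
```

```bash
python3 - <<'E'
from h import *
np.set_printoptions(suppress=True)
goal(.5136,-.2808,96.85)
d,W=cap("wrist"); s=r.sense(); Rt=cv2.Rodrigues(s["eef_rot"])[0]; T=(W-s["position"])@Rt*1000
for v in (200,205,210,215,220,225): print(v,T[v,[244,248,252]].round(1).tolist())
save(d["pixels"][120:300,160:350].repeat(3,0).repeat(3,1),"w7.png")
E
```

```text
pos [0.5862 0.1809 0.1698] yaw 95.9 tool shift mm [-451.82 -119.72   -0.05] turn -0.95 F [ 1.3 -0.  -1.8] M [-0.14  0.02  0.01] gap 0.0097 t 20.7
200 [[-7.6, -2.3, 86.0], [-9.2, 1.6, 91.4], [-9.4, 5.6, 92.2]]
205 [[24.1, -1.0, -28.0], [24.1, 1.3, -28.2], [23.7, 3.7, -26.9]]
210 [[24.1, -0.9, -37.0], [24.0, 1.3, -36.8], [24.0, 3.5, -36.7]]
215 [[23.9, -0.8, -44.8], [23.7, 1.3, -44.2], [24.1, 3.4, -45.2]]
220 [[22.4, -0.8, -48.0], [22.2, 1.3, -47.6], [22.2, 3.4, -47.5]]
225 [[19.7, -0.8, -48.3], [19.8, 1.3, -48.5], [19.7, 3.4, -48.3]]
```

View pics/w7.png

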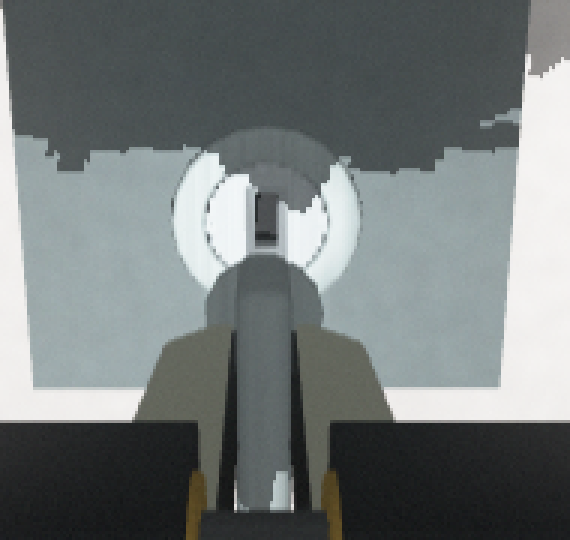

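The slot at crop (266,220) is back home and the key is clear of it, unmoved in the grip. I'll carry it back to the stand.

>>> {"method": "arm_command", "body": {
  "deltas": [
    [-0.02, -0.005, 0, 0, 0, 0],
    [-0.04, -0.011, 0, 0, 0, 0],
    [-0.04, -0.011, 0, 0, 0, 0],
    [-0.04, -0.011, 0, 0, 0, 0],
    [-0.04, -0.011, 0, 0, 0, 0],
    [-0.04, -0.011, 0, 0, 0, 0],
    [-0.04, -0.011, 0, 0, 0, 0],
    [-0.04, -0.011, 0, 0, 0, 0],
    [-0.04, -0.011, 0, 0, 0, 0],
    [-0.04, -0.011, 0, 0, 0, 0],
    [-0.04, -0.011, 0, 0, 0, 0],
    [-0.032, -0.005, 0, 0, 0, 0]
  ]
}}

```text
time_s: 21.95
position: [0.5121, -0.2829, 0.1687]
eef_rot: [-2.104, -2.33, 0.001]
contact_force: [0.4, -0.1, -0.1]
finger_gap: 0.0099
grasp_force: 30.0
```

>>> {"method": "arm_command", "body": {
  "deltas": [
    [0, 0, 0, 0, 0, -0.95],
    [0, 0, 0, 0, 0, 0],
    [0, 0, 0, 0, 0, 0],
    [0, 0, 0, 0, 0, 0]
  ]
}}

```text
time_s: 22.35
position: [0.5135, -0.2799, 0.1696]
eef_rot: [-2.083, -2.351, 0.0]
contact_force: [0.0, -0.1, -0.2]
finger_gap: 0.0095
grasp_force: 30.0
```

```bash
python3 - <<'E'
from h import *
goal(.5136,-.2808,96.85)
E
```

```text
pos [ 0.5135 -0.2799  0.1696] yaw 96.91 tool shift mm [-0.92  0.   -0.  ] turn 0.06 F [ 0.  -0.1 -0.2] M [-0.12  0.06  0.06] gap 0.0095 t 22.35
```

>>> {"method": "arm_command", "body": {
  "deltas": [
    [-0.0009, 0, 0.02, 0, 0, 0],
    [0, 0, 0.025, 0, 0, 0],
    [0, 0, 0.025, 0, 0, 0],
    [0, 0, 0.025, 0, 0, 0],
    [0, 0, 0.012, 0, 0, 0],
    [0, 0, 0, 0, 0, 0],
    [0, 0, 0, 0, 0, 0]
  ]
}}

```text
time_s: 23.05
position: [0.5141, -0.2819, 0.0637]
eef_rot: [2.084, 2.35, 0.0]
contact_force: [0.3, -0.1, -1.2]
finger_gap: 0.0094
grasp_force: 30.0
```

>>> {"method": "arm_command", "body": {
  "deltas": [
    [0, 0, 0.003, 0, 0, 0],
    [0, 0, 0.003, 0, 0, 0],
    [0, 0, 0.003, 0, 0, 0],
    [0, 0, 0, 0, 0, 0]
  ]
}}

```text
time_s: 23.45
position: [0.5133, -0.2818, 0.0536]
eef_rot: [-2.085, -2.35, 0.0]
contact_force: [0.2, -0.3, -1.4]
finger_gap: 0.0094
grasp_force: 30.0
```

>>> {"method": "arm_command", "body": {
  "deltas": [
    [0.0007, 0, 0.003, 0, 0, 0],
    [0, 0, 0.003, 0, 0, 0],
    [0, 0, 0.003, 0, 0, 0],
    [0, 0, 0.003, 0, 0, 0],
    [0, 0, 0.002, 0, 0, 0],
    [0, 0, 0, 0, 0, 0],
    [0, 0, 0, 0, 0, 0]
  ]
}}

```text
time_s: 24.15
position: [0.5134, -0.2812, 0.0398]
eef_rot: [-2.085, -2.35, -0.0]
contact_force: [0.3, 0.2, -1.4]
finger_gap: 0.0101
grasp_force: 30.0
```

>>> {"method": "arm_command", "body": {
  "deltas": [
    [0, 0, 0.001, 0, 0, 0],
    [0, 0, 0.001, 0, 0, 0],
    [0, 0, 0, 0, 0, 0],
    [0, 0, 0, 0, 0, 0]
  ]
}}

```text
time_s: 24.55
position: [0.5136, -0.2813, 0.038]
eef_rot: [2.084, 2.35, 0.0]
contact_force: [0.4, -0.1, 3.3]
finger_gap: 0.0102
grasp_force: 30.0
```

Seated with 3 N up. I'll release it, opening only partway, and go straight up.

>>> {"method": "arm_command", "body": {
  "deltas": [
    [0, 0, 0, 0, 0, 0],
    [0, 0, 0, 0, 0, 0],
    [0, 0, 0, 0, 0, 0],
    [0, 0, 0, 0, 0, 0],
    [0, 0, 0, 0, 0, 0],
    [0, 0, 0, 0, 0, 0],
    [0, 0, 0, 0, 0, 0]
  ],
  "hand": 0.5
}}

```text
time_s: 25.25
position: [0.5134, -0.2812, 0.0378]
eef_rot: [2.085, 2.35, -0.0]
contact_force: [0.5, -0.0, -0.0]
finger_gap: 0.0463
grasp_force: 0.0
```

>>> {"method": "arm_command", "body": {
  "deltas": [
    [0, 0, -0.01, 0, 0, 0],
    [0, 0, -0.015, 0, 0, 0],
    [0, 0, -0.02, 0, 0, 0],
    [0, 0, -0.025, 0, 0, 0],
    [0, 0, -0.03, 0, 0, 0],
    [0, 0, -0.03, 0, 0, 0],
    [0, 0, -0.025, 0, 0, 0],
    [0, 0, 0, 0, 0, 0],
    [0, 0, 0, 0, 0, 0]
  ]
}}

```text
time_s: 26.15
position: [0.5135, -0.2812, 0.1937]
eef_rot: [2.084, 2.349, 0.0]
contact_force: [0.4, -0.2, -0.5]
finger_gap: 0.0467
grasp_force: 0.0
```

```bash
python3 - <<'E'
from h import *
goal(.5135,-.281,96.85)
d,W=cap("wrist"); z=W[...,2]
near=lambda c,rr:np.hypot(W[...,0]-c[0],W[...,1]-c[1])<rr
for nm,m in (("T",near((.512,-.281),.035)&(z>.075)&(z<.093)),("ring",near((.503,-.202),.03)&(z>.07)),("stand",near((.507,-.242),.09)&(z>.026)&(z<.037))):
    p=(W[m][:,:2]*1000).astype(np.float32); print(nm,len(p),cv2.minAreaRect(p),np.median(z[m]))
E
```

```text
pos [ 0.5135 -0.2812  0.1937] yaw 96.85 tool shift mm [ 0.19  0.06 -0.  ] turn -0.0 F [ 0.4 -0.2 -0.5] M [-0.02  0.07 -0.03] gap 0.0467 t 26.15
T 442 ((514.1492309570312, -281.3260498046875), (9.627683639526367, 48.04544448852539), 7.041430950164795) 0.08491420007838213
ring 369 ((504.49761962890625, -200.90487670898438), (8.832247734069824, 36.8388671875), 6.714509963989258) 0.09283937918043715
stand 5769 ((509.3778381347656, -241.29251098632812), (60.122352600097656, 150.45506286621094), 7.121068954467773) 0.0315639917038653
```

The T-bar key is back in its pocket, at the same height and within about 1 mm of its start. The ring key hasn't moved. Handing in.

```bash
python3 -c "
from rig import r
print(r.finish_job())"
```

```text
the job is handed in; nothing more can be done
None
```

I tried the lock with the T-bar key (in, clockwise to its stop, back home, out) and stood the key back in its own pocket, about 1 mm from its start; the ring key did not move, and the job was handed in at about 26 s, with no verdict shown.

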